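# Line up velocity stacks on the flow box and hold its shutter open

## Task

Get the airflow box ready for a reading: stand the green velocity stack upright on the middle port and the red one on the free end port, so that the three stacks form a neat row, each centred on its port. Then pull the yellow T-handle of the spring-return shutter out until its white pointer is level with the red mark, and finish while still holding it there with the gripper. Leave the plain stack and everything else on the cart where it is.

Things in the scene. Friction and masses are not known exactly. Their poses are not given: they have to be found in the camera images.
- flowbox: Grey fixed airflow box, 110 (x) x 250 (y) x 60 mm high. Origin: centre of its underside; -x points out of its front, to the robot (yaw within 0.2 rad). Three flat black port gaskets, 62 mm across, lie flush in its top in a row along y, 75 mm apart. In front, at x -55 to -215, y -60 to 60 mm, is a 12 mm high dark steel sill; the shutter slides out above it.
- port_a (a point): Centre of the port at the box's +y end (robot's left), on the top face 60 mm above the cart. The plain stack stands on it from the start. Axes as the box's.
- port_b (a point): Centre of the middle port, on the top face. Axes as the box's.
- port_c (a point): Centre of the port at the box's -y end (robot's right), on the top face. Axes as the box's.
- shutter (a joint): Travel of the shutter out of the box along the box's -x, in m: 0 shut, end stop at 0.080. A spring pulls it shut: about 4.4 N at 0 rising by 1.1 N per 10 mm; it springs back if let go.
- pull (a point): Yellow T-handle on the shutter. Point: centre of its crossbar, a round bar 16 mm thick, 70 mm long, along the box's y, 85 mm above the cart, 50 mm in front of the box when shut. A 12 mm upright post is under its middle; the shutter plate (50 mm wide, top 34 mm above the cart) is below. Can be gripped from above, fingers before and behind the bar.
- pointer (a point): Tip of the white pointer line on the black shutter plate, 25 mm nearer the robot than the crossbar and 40 mm to the box's +y; it moves with the shutter.
- mark: Red mark, a fixed upright clip 6 (x) x 16 (y) x 18 mm high on the sill beside the pointer's path, 50 mm to +y of the box's middle line. Origin: centre of its underside; its x axis is the box's x. The pointer is level with it when both have the same place along x; this needs 35 to 60 mm of travel.
- stack_plain: Plain aluminium velocity stack, same shape as the green one, standing on port_a. Loose; to be left there.
- stack_green: Green velocity stack, a metal trumpet 62 mm high, its mouth closed by a wire-gauze screen, standing bell up on the cart: foot 48 mm across, neck 40 mm from 10 to 32 mm up, bell with a straight rim band 56 mm across from 48 to 62 mm up. 0.08 to 0.17 kg. Origin: centre of its underside, z up. Can be gripped from above across the rim band.
- stack_red: Red anodized velocity stack, same shape as the green one. The green and the red may stand on either side of the robot.
- tube: Bystander: throttle tube, bright metal, 27 mm thick, 130 mm long, lying in a black tray. Origin under its middle.
- bearing: Bystander: bronze bearing, 48 mm across, 14 mm high, lying flat. Origin: centre of its underside.
- prybar: Bystander: short steel pry bar, 190 mm long, lying flat along its x. Origin under its middle.
- can: Bystander: orange can, 60 mm across, 150 mm high, standing. Origin: centre of its underside.
- bowl: Bystander: aluminium float bowl, 68 x 58 x 35 mm, on the cart. Origin: centre of its underside.

How it is judged (in metres and radians):
On the way:
1. the green and red stacks stand centred on their ports beside the plain one, released, with the shutter still shut (horizontal distance between stack_plain and port_a below 0.01 m and angle between each of stack_plain, stack_green, stack_red's own z axis and vertical below 0.1 rad and z of stack_plain in the frame of port_a between -0.004 and 0.004 m and linear speed of each of stack_plain, stack_green, stack_red below 0.02 m/s and contact force between the fingers and stack_plain below 0.05 N and horizontal distance between stack_green and port_b below 0.01 m and z of stack_green in the frame of port_b between -0.004 and 0.004 m and contact force between the fingers and stack_green below 0.05 N and horizontal distance between stack_red and port_c below 0.01 m and z of stack_red in the frame of port_c between -0.004 and 0.004 m and contact force between the fingers and stack_red below 0.05 N and value of joint shutter below 0.01 m), for 0.2 s.
At the end, for the whole second after the job is handed in: The plain, green and red stacks stand upright (within 0.1 rad) on ports a, b and c, each centred within 10 mm, at rest and not touched by the fingers; the shutter's pointer is level with the red mark within 5 mm and still, held there by the fingers (more than 3 N on the handle) (horizontal distance between stack_plain and port_a below 0.01 m and angle between each of stack_plain, stack_green, stack_red's own z axis and vertical below 0.1 rad and z of stack_plain in the frame of port_a between -0.004 and 0.004 m and linear speed of each of stack_plain, stack_green, stack_red below 0.02 m/s and contact force between the fingers and stack_plain below 0.05 N and horizontal distance between stack_green and port_b below 0.01 m and z of stack_green in the frame of port_b between -0.004 and 0.004 m and contact force between the fingers and stack_green below 0.05 N and horizontal distance between stack_red and port_c below 0.01 m and z of stack_red in the frame of port_c between -0.004 and 0.004 m and contact force between the fingers and stack_red below 0.05 N and x of pointer in the frame of mark between -0.005 and 0.005 m and contact force between the fingers and shutter above 3 N and velocity of joint shutter between -0.01 and 0.01 m/s); the arm keeps its last pose, push and grip.
It fails at once if a bystander is moved by more than 30 mm (distance of any of tube, bearing, prybar, can, bowl from where it was at the start of the episode above 0.03 m).
It fails at once if the plain stack is moved by more than 15 mm (distance of stack_plain from where it was at the start of the episode above 0.015 m).
It also fails if it takes over 61 s, if anything falls off the work surface, if the arm or the gripper's body presses on something with over 40 N, if the wrist force passes 120 N, or if a joint passes its speed limit or range.

## Robot

A 6-joint arm with a two-finger parallel gripper is mounted at the origin on the work surface. World frame = base frame: x ahead of the robot, y to its left, z up, the work surface at z = 0. Lengths are in m, angles in degrees, forces in N, time in s.
With the tool pointing down it reaches from about 0.275 to 0.725 m from the base axis. Payload 15.9 kg.
Tool frame: the origin (TCP) lies at the very end of the fingers, on their centre line; the grasp point (between the pads) lies 19 mm behind it (env.grip_point_offset is the distance from the TCP to the grasp point, in m); z points along the fingers, y is the line along which they close (so a half turn about z gives the same grasp; the last joint's range is limited). The gripper opens to 85 mm and grips with 20 to 120 N. Pads are 22 mm wide; open, the fingers measure 114 mm over their backs; the gripper's body (76 mm by 85 mm) begins 54 mm behind the grasp point. The pads swing forward as they close: fully open they stand 13 mm farther back than shut.
Start: joints at [-69.385, 12.198, -1.971, 75.831, 0, 90], TCP at [0.176, -0.468, 0.231] pointing down, gripper open.
Joint ranges: [-170.91, 170.91], [-42.67, 98.43], [-65.05, 77.54], [-120.47, 116.71], [-90, 82.35], [-180, 180]. Speed limits (degrees/s): [108.29, 108.29, 136.94, 147.25, 180, 180].

## Interface

Orientations are given as [roll, pitch, yaw] about the fixed x, y, z axes, in that order (R = Rz(yaw) Ry(pitch) Rx(roll)).
In Python, from cell import env gives the robot as it stands. Calls block until the motion is done:
- env.move_ptp(position, orientation): joint-space move of the TCP to a pose.
- env.movel(position, attitude=None, feed=0.15): straight line of the TCP; attitude=None keeps the orientation; feed is the mean speed in m/s.
- env.move_j(angles): joint-space move.
- env.set_gripper(opening): finger opening in m; the grip force is fixed at half the most; returns when the fingers have stopped.
- env.dwell(seconds).
- env.solve_ik(position, orientation): joint angles nearest the present ones, or None.
- env.get_obs(): the state.
- env.snapshot(name): name is "side" or "top" or "wrist"; returns a dict with "color" (400x640x3 uint8, blue, green, red), "camera_matrix" (3x3 intrinsics, pixels), "dist_coeffs" ([k1, k2, p1, p2, k3] as OpenCV has them; the pictures are not rectified), "position" and "orientation" of the camera in the world. Camera axes: x right, y up, looking along -z (the intrinsics and any distortion apply to the point x, -y, -z); pixel columns grow to the right and rows downward; lengths in m; the calibration is good to about 2 mm. A picture is of the moment at which its call begins. There is no depth.
A pose or a line that the arm cannot do raises env.IKError and nothing moves.
- env.finish_job(): hands the job in; it is judged then, once.
Trained networks look in a picture, given as the dict that the camera call returned (one of the last four; its "shot" number tells which), for a name from the list of things; names that differ only in an ending like _2 or _b are one class to them, and where a whole thing is asked for, a point or a joint stands for the part that bears it (a point fixed in the world has none). Each returns a list of dicts, best first, with "score" (0 to 1); they miss things now and then, are a little off and sometimes report something else, mostly with a low value. They report only what shows in the picture. A call takes as long as a camera call.
- env.find_in(picture, thing): "rect" ([centre column, centre row, width, height] in pixels, round what is visible of it).
- env.regions_of(picture, thing): "pixels" (400x640 bool, what is visible of it) and "rect" ([centre column, centre row, width, height] in pixels, round what is visible of it).
The state is a dict: "time_s": time; "joint_positions": joint angles; "qvel": joint speeds; "joint_efforts": joint torques, N m; "tool_pos": TCP position; "tool_rot": TCP orientation; "contact_force": force on the tool from outside, world axes, zero at the start; "wrist_torque": the same for the moment, N m; "opening": finger opening in m; "grip_force": force on a finger pad.
Only numpy, scipy, OpenCV 4.12 (cv2) and the standard library are available. Lean on these libraries where they do the work, as an engineer would, in place of code of your own. Each camera call takes 0.05 s, during which the arm holds its last target. There are 200 camera calls.

## Working session

There is one attempt and no reset: what is moved stays moved. The work goes in short steps, each a Python script; the robot and the scene stay as the last script left them, time stands still between calls to the robot, and variables do not carry over. Pictures are saved under pics/ and viewed, at most 10 in all, crops included, and the job is handed in when it is done.

```bash
ls; mkdir -p pics; cat > h.py <<'E'
import numpy as np, cv2
from cell import env
from scipy.spatial.transform import Rotation as R
def cam(s):
    o=np.array(s["orientation"],float)
    M=o if o.shape==(3,3) else (R.from_quat(o).as_matrix() if o.size==4 else R.from_euler('xyz',o,degrees=True).as_matrix())
    return np.array(s["camera_matrix"]),np.array(s["dist_coeffs"],float),np.array(s["position"]),M
def ray(s,px):
    K,D,p,M=cam(s); u=cv2.undistortPoints(np.array(px,float).reshape(-1,1,2),K,D).reshape(-1,2)
    d=np.c_[u[:,0],-u[:,1],-np.ones(len(u))]@M.T
    return p,d
def at_z(s,px,z):
    p,d=ray(s,px); return p+d*((z-p[2])/d[:,2])[:,None]
def proj(s,P):
    K,D,p,M=cam(s); q=(np.array(P,float).reshape(-1,3)-p)@M; q=q*[1,-1,-1]
    return cv2.projectPoints(q,np.zeros(3),np.zeros(3),K,D)[0].reshape(-1,2)
E
python3 - <<'E'
from h import *
for n in("top","side"):
    s=env.snapshot(n); cv2.imwrite(f"pics/{n}0.png",s["color"]); print(n,s["position"],s["orientation"],s["camera_matrix"],s["dist_coeffs"])
    for t in("flowbox","stack_green","stack_red","stack_plain","pull","mark","can","bowl","bearing","prybar","tube"):
        for r in env.find_in(s,t)[:2]: print(t,np.round(r["rect"],1),round(r["score"],2))
print(env.get_obs())
E
```

```text
pics
top [0.49328389 0.02574049 1.04885471] [  3.75050978  -0.17233544 -88.45487012] [[370.62249285   0.         321.53791488]
 [  0.         370.62249285 201.37746636]
 [  0.           0.           1.        ]] [-0.01314883  0.          0.          0.          0.        ]
flowbox [320.1 198.5 100.1 113.2] 0.59
stack_green [219.2 246.6  25.1  21.5] 0.96
stack_red [428.9 249.2  32.5  20.3] 0.69
stack_plain [296.1 160.6  24.   23.9] 0.64
pull [430.8 250.9  31.2  21.9] 0.55
mark [296.4 160.4  23.8  26.2] 0.62
can [324.1 196.4  95.5 106.4] 0.7
bowl [486.6 243.9  19.5  24.9] 0.89
bearing [445.7 205.6  19.2  15.9] 0.77
bearing [429.9 250.9  30.1  23. ] 0.33
prybar [464.3 155.6  17.   62.1] 0.81
prybar [316.6 207.1  24.7  31.2] 0.2
tube [150.6 230.4   7.9  43.3] 0.82
side [-0.23155994  1.01723268  1.04127093] [  53.07869835   -0.35723537 -141.37485789] [[499.24462636   0.         320.41770338]
 [  0.         499.24462636 203.45542291]
 [  0.           0.           1.        ]] [-0.00283454  0.          0.          0.          0.        ]
flowbox [376.9 176.   17.9   8.6] 0.72
flowbox [304.9
[... 523 characters left out ...]
'time_s': 1.2, 'joint_positions': array([-6.93841654e+01,  1.21976328e+01, -1.97169040e+00,  7.58317191e+01,
        1.27763136e-03,  8.99995746e+01]), 'qvel': array([ 0.04602642, -0.0701727 ,  0.02561787, -0.05666543, -0.02951667,
       -0.01856506]), 'joint_efforts': array([ 3.59185986e-03, -6.85977530e+01,  4.87340820e+01,  1.03392500e-03,
        3.29087140e-05, -3.80913605e-06]), 'tool_pos': array([ 0.17604741, -0.46795382,  0.23130645]), 'tool_rot': array([-1.79998958e+02, -1.27763910e-03,  2.06162599e+01]), 'contact_force': array([-0.56816904,  0.33984775, -0.72175895]), 'wrist_torque': array([-0.03862086, -0.00209907, -0.01592114]), 'grip_force': 0.0, 'opening': 0.08526651651094351}
```

```bash
python3 -c "
import cv2
a=cv2.imread('pics/top0.png');cv2.imwrite('pics/topc.png',cv2.resize(a[120:300,130:530],None,fx=2,fy=2,interpolation=2))"
```

```text
(no output)
```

View pics/topc.png

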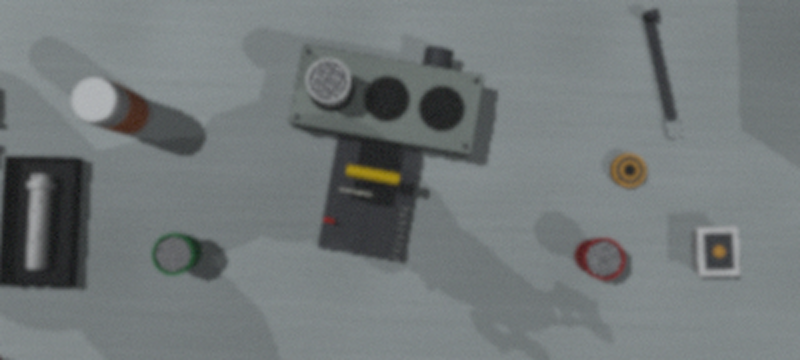

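View pics/side0.png

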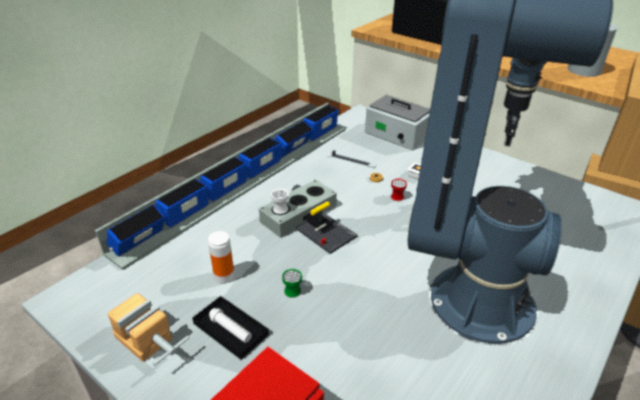

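The top view shows the plain stack's bell at px (294,160), the free ports at about (323,169) and (351,174), the crossbar at (316,207) and the red mark at (294,230). Green is at (219,247) on the left and red at (430,249) on the right. The side view agrees. Next I turn these into positions and look with the wrist camera.

```bash
python3 - <<'E'
from h import *
s=env.snapshot("top")
for n,px,z in [("plain",(294,160.5),.122),("pb",(323,169),.06),("pc",(351,174),.06),("bar",(316,207.5),.093),("ptr",(301,215),.034),("mark",(294.5,230.5),.03),("green",(218,246.5),.062),("red",(432.5,249.5),.062)]:
    print(n,at_z(s,px,z)[0].round(4))
# wrist view over box
env.move_ptp([0.42,0.03,0.36],[180,0,0])
w=env.snapshot("wrist"); cv2.imwrite("pics/w0.png",w["color"]); print(w["position"],w["orientation"],env.get_obs()["time_s"], env.get_obs()["joint_positions"].round(0))
for t in("stack_plain","pull","mark","pointer","flowbox"):
    for r in env.find_in(w,t)[:2]: print(t,np.round(r["rect"],1),round(r["score"],2))
E
```

```text
plain [0.6556 0.0969 0.122 ]
pb [0.6455 0.0229 0.06  ]
pc [ 0.634  -0.0527  0.06  ]
bar [0.5398 0.0384 0.093 ]
ptr [0.521  0.0797 0.034 ]
mark [0.4782 0.0964 0.03  ]
green [0.4309 0.2954 0.062 ]
red [ 0.4382 -0.2731  0.062 ]
[0.50038097 0.0303781  0.5024333 ] [-1.85349298e+01  3.65084416e-03 -9.00187813e+01] 5.1417 [   4.    4.    7.   93.    0. -176.]
pull [310.9  36.1  68.9  70.7] 0.74
mark [343.4  66.3 174.5 132.7] 0.58
mark [268.3  89.2  17.    6. ] 0.48
pointer [309.2  34.   64.9  68.1] 0.7
pointer [108.4 132.3  64.4  47.3] 0.62
flowbox [344.3  66.8 170.2 132.7] 0.57
```

View pics/w0.png

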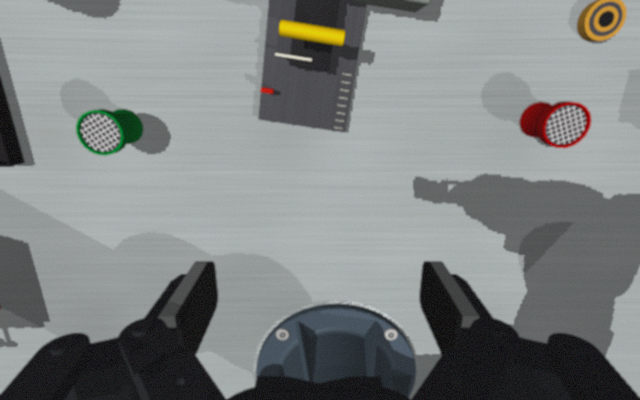

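The wrist view shows green with its mouth at (102,131) and red at (565,124), both standing clear. The crossbar is at (311,32), the pointer at (293,57) and the mark at (268,91). I fit the stacks from here, then view the box from further out.

```bash
cat >> h.py <<'E'
def cen(poly):
    m=cv2.moments(cv2.convexHull(np.array(poly,np.float32).reshape(-1,1,2))); return np.array([m["m10"],m["m01"]])/m["m00"]
A=np.linspace(0,2*np.pi,60)
def stack_model(x,y,z0):
    return np.vstack([np.c_[x+r*np.cos(A),y+r*np.sin(A),0*A+z0+z] for r,z in((.024,0),(.024,.008),(.028,.048),(.028,.062))])
def fit_stack(s,mask,z0=0,x0=(.5,0)):
    n,l,st,_=cv2.connectedComponentsWithStats(mask.astype(np.uint8)); k=1+np.argmax(st[1:,4]); ys,xs=np.where(l==k)
    c=cen(np.c_[xs,ys]); from scipy.optimize import least_squares
    r=least_squares(lambda q:cen(proj(s,stack_model(q[0],q[1],z0)))-c,x0,diff_step=1e-3)
    hull=cv2.contourArea(cv2.convexHull(np.c_[xs,ys].astype(np.float32))); hm=cv2.contourArea(cv2.convexHull(proj(s,stack_model(*r.x,z0)).astype(np.float32)))
    return r.x, round(hull/hm,2)
E
python3 - <<'E'
from h import *
w=env.snapshot("wrist")
for t,x0 in(("stack_green",(.43,.29)),("stack_red",(.44,-.27))):
    for r in env.regions_of(w,t)[:2]: print(t,round(r["score"],2),np.round(r["rect"]),fit_stack(w,r["pixels"],0,x0))
print("mark",at_z(w,(266,92),.03),"ptr tip region",at_z(w,(275,55),.034),"bar",at_z(w,(311,32),.089))
env.move_ptp([0.60,0.03,0.36],[180,0,0])
w=env.snapshot("wrist"); np.save("pics/w1.npy",w,allow_pickle=True); cv2.imwrite("pics/w1.png",w["color"])
for t in("stack_plain","pull","mark","pointer","flowbox"):
    for r in env.regions_of(w,t)[:2]:
        print(t,np.round(r["rect"],1),round(r["score"],2), fit_stack(w,r["pixels"],.06,(.655,.097)) if t=="stack_plain" else "")
print(env.get_obs()["time_s"])
E
```

```text
stack_green 0.68 [108. 131.  65.  46.] (array([0.43064937, 0.29996684]), 0.96)
stack_red 0.77 [555. 127.  72.  49.] (array([ 0.43945697, -0.27209791]), 0.99)
mark [[0.47861561 0.09758169 0.03      ]] ptr tip region [[0.52241124 0.08379971 0.034     ]] bar [[0.54252062 0.03831217 0.089     ]]
stack_plain [256.9  97.2  58.8  59.8] 0.58 (array([0.65797283, 0.09634321]), 0.99)
stack_plain [312.9 175.8  61.8  63.7] 0.43 (array([0.566696  , 0.03532327]), 1.24)
pull [310.1 177.3  63.   61.3] 0.61 
mark [273.9 218.1  12.4   7.9] 0.58 
pointer [310.6 174.4  60.5  58.1] 0.96 
flowbox [329.  142.8 215.8 215.3] 0.94 
6.5917
```

View pics/w1.png

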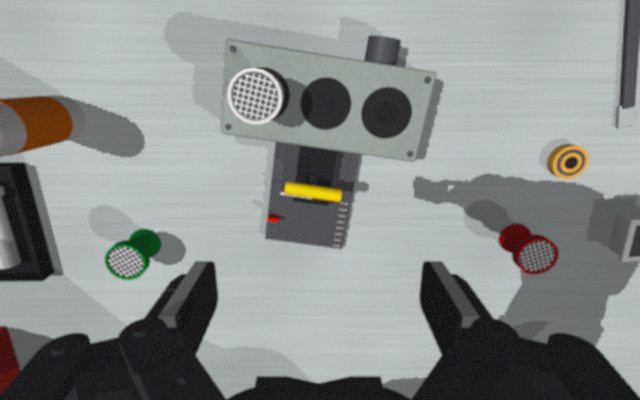

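The picture shows the ports at (326,104) and (387,112), the plain mouth at (257,97), the crossbar at (313,192) and the mark at (273,219). Next I refine these.

```bash
python3 - <<'E'
from h import *
w=np.load("pics/w1.npy",allow_pickle=True).item(); im=w["color"]; g=cv2.GaussianBlur(cv2.cvtColor(im,cv2.COLOR_BGR2GRAY),(3,3),0)
print("row112",g[104,280:420:4])
P=[]
for th in (40,48,56):
  n,l,st,c=cv2.connectedComponentsWithStats((g<th).astype(np.uint8))
  for i in range(1,n):
    if 900<st[i,4]<4000 and 300<c[i,0]<410 and 80<c[i,1]<130: 
        (ex,ey),_,_=cv2.fitEllipse(max(cv2.findContours((l==i).astype(np.uint8),0,1)[0],key=len)); print(th,st[i],c[i],at_z(w,c[i],.06)[0],at_z(w,(ex,ey),.06)[0])
hsv=cv2.cvtColor(im,cv2.COLOR_BGR2HSV); H,S,V=cv2.split(hsv)
y=((H>22)&(H<34)&(S>150)&(V>100)).astype(np.uint8); y[:150]=0;y[230:]=0
q=np.argwhere(y)[:,::-1]; (c,wh,a)=cv2.minAreaRect(q.astype(np.float32)); print("bar",c,wh,a,at_z(w,c,.089))
b=cv2.boxPoints((c,wh,a)); B=at_z(w,b,.087); print(B[:,:2].round(4))
r=(((H<8)|(H>172))&(S>150)&(V>80)).astype(np.uint8); r[:,:255]=0;r[:,300:]=0;r[:200]=0;r[240:]=0
q=np.argwhere(r)[:,::-1];print("mark px",q.min(0),q.max(0),q.mean(0),at_z(w,q.mean(0),.03))
for t,z in(("stack_green",(.43,.3)),("stack_red",(.44,-.27))): pass
cv2.imwrite("pics/c1.png",cv2.resize(im[160:255,255:365],None,fx=6,fy=6,interpolation=2))
E
```

```text
row112 [196  31  72  93  92  66  30  29  37  44  40  43  43  42  44  45  47  49
 149 160 160  69  46  45  44  42  41  41  41  45  46  46  49 149 157]
48 [ 301   80   48   47 1718] [324.69324796 103.19557625] [0.64667977 0.02285814 0.06      ] [0.646768   0.02288876 0.06      ]
48 [ 364   90   46   46 1619] [386.26127239 112.47004324] [ 0.6356143  -0.05244506  0.06      ] [ 0.63555718 -0.05236414  0.06      ]
56 [ 301   79   48   49 1841] [324.76806084 103.05214557] [0.6468483  0.02276846 0.06      ] [0.64684728 0.0227958  0.06      ]
56 [ 363   89   47   48 1757] [386.08878771 112.32498577] [ 0.63578796 -0.05222367  0.06      ] [ 0.63578785 -0.05221484  0.06      ]
bar (312.6099853515625, 191.72999572753906) (57.699920654296875, 13.435029029846191) 8.130102157592773 [[0.54316019 0.03758448 0.089     ]]
[[0.5391 0.0742]
 [0.5563 0.0713]
 [0.5458 0.0012]
 [0.5284 0.0032]]
mark px [268 215] [278 222] [273.07246377 218.23188406] [[0.48334439 0.09576615 0.03      ]]
```

View pics/c1.png

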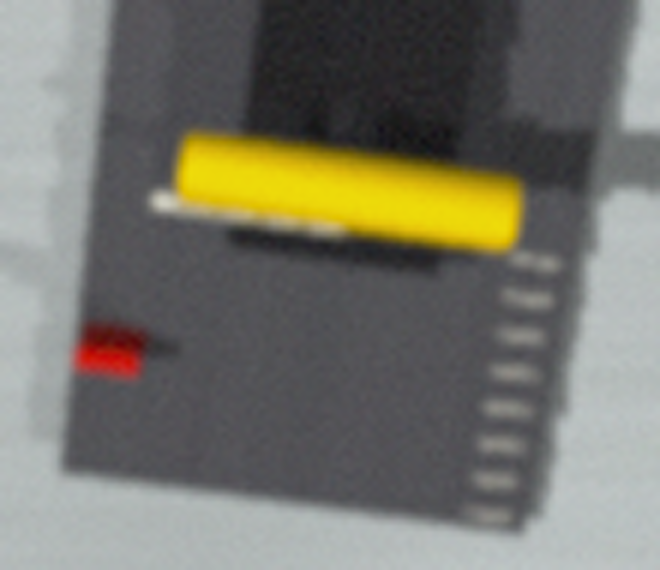

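Spacing (75.9 mm), yaw (-8.4°), the bar position and the plain stack on port_a all agree with the given geometry. Next is green: hover, take a close look, and grasp with the closing axis across the row.

```bash
cat >> h.py <<'E'
YAW=81.6; O=[180,0,YAW]
PB=np.array([.6467,.0228]); EX=np.array([np.cos(np.radians(8.4)),-np.sin(np.radians(8.4))]); EY=np.array([-EX[1],EX[0]]); PC=PB-.075*EY
def look(name,x0,z0=0,tag=None):
    w=env.snapshot("wrist")
    if tag: cv2.imwrite(f"pics/{tag}.png",w["color"])
    for r in env.regions_of(w,name)[:2]: print(name,round(r["score"],2),np.round(r["rect"]),fit_stack(w,r["pixels"],z0,x0))
    return w
def st(): o=env.get_obs(); print("t",round(o["time_s"],2),"tcp",o["tool_pos"].round(4),"F",o["contact_force"].round(1),"op",round(o["opening"],4),"gf",round(o["grip_force"],1))
E
python3 - <<'E'
from h import *
print(env.solve_ik([*PB,.16],O),env.solve_ik([*PC,.092],O))
env.move_ptp([.43,.298,.15],O)
look("stack_green",(.43,.298),0,"g0"); st()
E
```

```text
[  2.01917879  31.09486753  15.12805317  74.03318564   0.
 100.41917879] [-4.62191043 31.60964461  5.99941513 64.38977052  0.         93.77808957]
stack_green 0.97 [324. 191.  82.  87.] (array([0.43133793, 0.29959876]), 0.98)
t 11.15 tcp [0.4301 0.298  0.15  ] F [ 0.2 -0.1  0.5] op 0.0856 gf 0.0
```

View pics/g0.png

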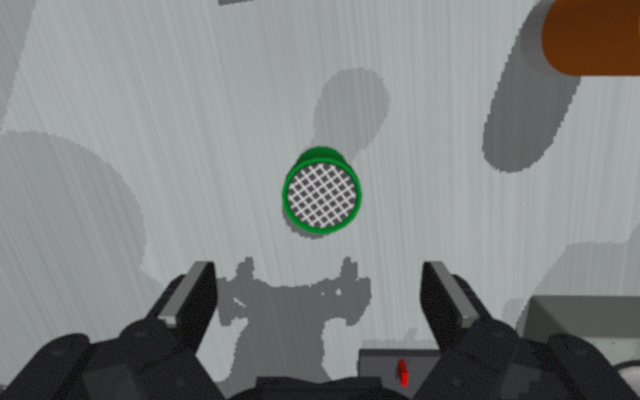

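Green's mouth is at (322,195), centred between the fingers and well clear. The position (0.431, 0.300) agrees with the first fit, so I grasp, carry and place.

```bash
python3 - <<'E'
from h import *
g=[.4313,.2997]
env.movel([*g,.033],O,feed=.12); env.set_gripper(.03); st()
env.movel([*g,.20],feed=.2); st()
env.move_ptp([*PB,.20],O)
env.movel([*PB,.100],feed=.15); env.movel([*PB,.0945],feed=.03); st()
w=env.snapshot("wrist"); cv2.imwrite("pics/p0.png",w["color"])
E
```

```text
t 12.68 tcp [0.4317 0.3    0.0339] F [-2.  -1.6 10.1] op 0.0546 gf 61.1
t 13.66 tcp [0.4309 0.2994 0.1989] F [-0.6  0.3 -1.3] op 0.0541 gf 63.3
t 16.12 tcp [0.6467 0.0228 0.0946] F [-0.3  0.1 -2.2] op 0.054 gf 63.3
```

View pics/p0.png

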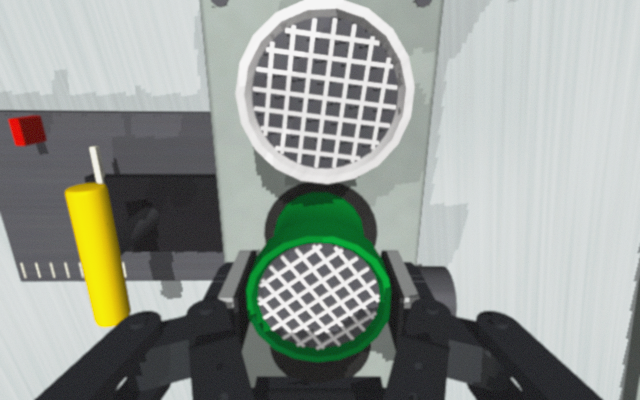

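Held green stands over the port beside the plain stack. I lower to contact, release, and check the position.

```bash
python3 - <<'E'
from h import *
w=env.snapshot("wrist")
c=lambda p,r,z:proj(w,np.c_[p[0]+r*np.cos(A),p[1]+r*np.sin(A),0*A+z])
for n,p,r,z in(("gasket",PB,.031,.06),("foot",PB,.024,.062),("rim",PB,.028,.1235),("plainrim",PB+.075*EY,.028,.122)):
    q=c(p,r,z); print(n,q.min(0).round(),q.max(0).round())
env.movel([*PB,.0925],feed=.02); st()
E
```

```text
gasket [264. 178.] [377. 282.]
foot [276. 192.] [365. 273.]
rim [247. 236.] [396. 363.]
plainrim [233.  -3.] [412. 183.]
t 16.48 tcp [0.6471 0.0228 0.0938] F [-4.   0.4 14. ] op 0.0545 gf 64.6
```

```bash
python3 - <<'E'
from h import *
env.movel([*PB,.0938],feed=.02); env.set_gripper(.08); env.movel([*PB,.20],feed=.2)
look("stack_green",PB,.06); st()
env.move_ptp([.439,-.272,.15],O)
w=look("stack_red",(.439,-.272)); st()
E
```

```text
stack_green 0.69 [318. 197.  83.  90.] (array([0.64564355, 0.02274403]), 0.99)
t 17.88 tcp [0.646  0.0228 0.1982] F [ 0.4 -0.8  0.6] op 0.0802 gf 0.0
stack_red 0.89 [318. 195.  79.  85.] (array([ 0.43997558, -0.27232942]), 0.96)
t 19.35 tcp [ 0.4399 -0.2715  0.1501] F [-0.  -1.   0.2] op 0.0801 gf 0.0
```

Green is within about 1 mm of its port. Now red, with the same procedure.

```bash
python3 - <<'E'
from h import *
g=[.4399,-.2722]
env.set_gripper(.085); env.movel([*g,.033],O,feed=.12); env.set_gripper(.03); st()
env.movel([*g,.20],feed=.2)
env.move_ptp([*PC,.20],O); st()
env.movel([*PC,.100],feed=.15); env.movel([*PC,.0935],feed=.03); st()
env.set_gripper(.08); env.movel([*PC,.22],feed=.2); env.dwell(.2)
look("stack_red",PC,.06); w=look("stack_green",PB,.06,"p1"); st(); print(PC)
E
```

```text
t 21.11 tcp [ 0.4403 -0.2725  0.0338] F [-1.3  1.5  9.5] op 0.0543 gf 61.1
t 23.23 tcp [ 0.6352 -0.0525  0.2   ] F [ 0.2  0.4 -0.5] op 0.054 gf 63.3
t 24.41 tcp [ 0.6363 -0.0515  0.094 ] F [ 1.3 -0.4  1.9] op 0.0542 gf 63.6
stack_red 0.71 [206.  81. 101. 107.] (array([0.56973633, 0.03543939]), 1.1)
stack_red 0.68 [319. 190.  79.  83.] (array([ 0.63506264, -0.05127623]), 0.98)
stack_green 0.86 [321.  86.  84.  89.] (array([0.64566389, 0.02290761]), 0.98)
stack_green 0.68 [247. 114. 342. 226.] (array([0.60429734, 0.01704907]), 10.44)
t 25.97 tcp [ 0.6356 -0.0514  0.2197] F [-0.3  0.4 -0.6] op 0.0797 gf 0.0
[ 0.63574377 -0.05139542]
```

View pics/p1.png

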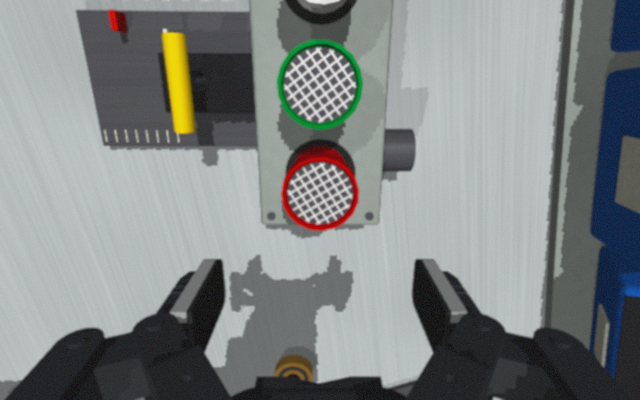

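Red's mouth at (320,192) and green's at (320,84) are in line with the plain one, upright and within about 1 mm. Now the handle.

```bash
python3 - <<'E'
from h import *
H=PB-.105*EX; print(H)
env.set_gripper(.05)
env.move_ptp([*H,.20],O); env.movel([*H,.068],feed=.12); st()
env.set_gripper(.005); st()
T=H-.044*EX
env.movel([*T,.068],feed=.04); env.dwell(.3); st()
w=env.snapshot("wrist"); np.save("pics/h0.npy",w,allow_pickle=True); cv2.imwrite("pics/h0.png",w["color"])
t=env.snapshot("top"); np.save("pics/h0t.npy",t,allow_pickle=True)
E
```

```text
[0.54282641 0.03813872]
t 28.2 tcp [0.5434 0.0381 0.0687] F [-0.   0.3  0.2] op 0.0501 gf 0.0
t 28.62 tcp [0.5438 0.0381 0.0686] F [ 4.5 -2.   4.4] op 0.014 gf 58.6
t 30.17 tcp [0.5007 0.0445 0.0686] F [ 9.8 -2.7  2.6] op 0.0139 gf 58.7
```

View pics/h0.png

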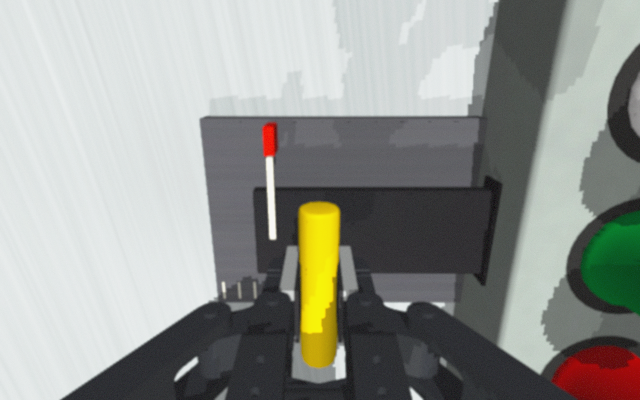

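The bar is held at 44 mm. The pointer tip is at about (270,157) and the mark spans (263–277, 123–156), close to level. Next I compute the offset along the box's x.

```bash
python3 - <<'E'
from h import *
w=np.load("pics/h0.npy",allow_pickle=True).item(); im=w["color"]; H,S,V=cv2.split(cv2.cvtColor(im,cv2.COLOR_BGR2HSV))
bx=lambda P:(np.c_[(P[:,:2]-PB)@EX,(P[:,:2]-PB)@EY]*1000).round(1)
r=((H<8)|(H>172))&(S>120)&(V>60); r[:,:250]=0;r[:,300:]=0;r[110:]&=True
for row in range(120,160,3):
    c=np.where(r[row])[0]; 
    if len(c): print(row,c.min(),c.max(),V[row,c].mean().round())
wh=(S<60)&(V>170)
for row in range(155,242,12):
    c=np.where(wh[row,255:290])[0]+255
    if len(c): print("w",row,c.min(),c.max(),bx(at_z(w,[(c.mean(),row)],.0345)))
# predict mark corners for mark x
for mx in(-.172,-.174,-.176):
    P=[[*(PB+(mx+dx)*EX+(.05+dy)*EY),z] for z in(.03,.012) for dy in(.008,-.008) for dx in(-.003,.003)]
    print(mx,proj(w,P).round().tolist())
E
```

```text
123 267 275 152.0
126 263 276 186.0
129 262 276 207.0
132 262 276 208.0
135 262 276 209.0
138 262 276 208.0
141 263 276 211.0
144 263 276 210.0
147 263 277 204.0
150 263 276 208.0
153 263 275 218.0
156 264 274 169.0
w 167 266 272 [[-174.2   37.2]]
w 179 267 273 [[-174.    30.8]]
w 191 267 273 [[-174.3   24.2]]
w 203 268 274 [[-174.    17.5]]
w 215 268 274 [[-174.3   10.6]]
w 227 269 275 [[-174.1    3.6]]
w 239 271 274 [[-174.1   -3.5]]
-0.172 [[267.0, 125.0], [279.0, 125.0], [268.0, 156.0], [280.0, 156.0], [271.0, 120.0], [282.0, 120.0], [272.0, 149.0], [283.0, 149.0]]
-0.174 [[263.0, 125.0], [275.0, 125.0], [264.0, 156.0], [276.0, 156.0], [268.0, 120.0], [278.0, 120.0], [269.0, 149.0], [279.0, 149.0]]
-0.176 [[259.0, 125.0], [271.0, 125.0], [261.0, 156.0], [272.0, 156.0], [264.0, 120.0], [275.0, 120.0], [265.0, 149.0], [276.0, 149.0]]
```

The pointer is at -174.1 mm and the mark at about -174.2 mm, so they are level within 1 mm. I hand in.

```bash
python3 - <<'E'
from h import *
st(); print(env.finish_job())
E
```

```text
t 30.27 tcp [0.5007 0.0445 0.0686] F [ 8.8 -1.8  2.6] op 0.0142 gf 58.7
the job is handed in; nothing more can be done
None
```

The job is handed in at 30.3 s of the 61 s: by camera, green and red stand within about 1 mm of the middle and free end ports, and the shutter is held with its pointer within about 1 mm of the red mark; the hand-in returned no verdict.

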